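# Tap a seized plate off a bench bath, load the jars and shut the cover

### The job

The aluminium holder plate on the bench bath has seized under its two spring clips: free it with light mallet taps on its two lugs, alternating from one to the other a few millimetres at a time so that it never goes visibly crooked and keeping hands off it until it is out of the clips, then lift it off by its handle and lay it flat in the middle of the rubber mat. Stand all the small brown sample jars upright in the open well of the bath, slide the white cover fully home over them, and leave the mallet lying on the bench. Do not disturb the beaker, the bottle or the glass jar with the lid.

Things in the scene. Friction and masses are not known exactly. Their poses are not given: they have to be found in the camera images.
- bath: Grey bench bath, a fixed block 90 mm high, placed and turned differently each time. Origin at bench level under the middle of its open well; x points away from the robot along the block (the way the cover opens), y to the left, z up. The block reaches from x -95 to 290 mm and y -118 to 110 mm in this frame.
- plate: Seized aluminium plate, 0.7 kg, 184 (x) x 182 (y) x 8 mm, lying at first on the rim over the well, its -y edge 28 mm under both clips. Origin on its underside below the handle, at first about (0, -25) mm in the bath's frame, axes parallel to the bath's; plate from y -85 to 97 mm. While in the clips it may be touched by the mallet only and never turned over 0.12 rad (one lug 15 mm ahead).
- plate_near_lug (a point): Middle of the struck face (looking to -y) of the plate's lug nearer the robot, 46 mm above its underside, at plate (-62, -37). The lugs are uprights 40 mm wide (x), 12 mm thick, to 66 mm above the underside. Pushed toward +y with about 10 N that side of the plate slides while the other stays as pivot; both must slide 28 mm to be out of the clips.
- plate_far_lug (a point): The same point of the like lug farther from the robot, at plate (62, -37).
- bath_well (a point): Middle of the well's steel floor, 8 mm above the bench. The well is a square opening 150 x 150 mm with its rim 90 mm above the bench.
- clip_near_end (a point): Top centre of the sprung steel clip nearer the robot, 106 mm above the bench: 26 mm wide (bath x), 28 mm deep (bath y -110 to -82 mm), 8 mm thick. It presses down on the plate's edge with about 7 N; with the plate gone it drops 3 mm. Its post, 30 mm wide and as high as the clip, stands at bath y -125 to -112 mm.
- clip_far_end (a point): The same point of the other, like clip, farther from the robot. The clips are 124 mm apart, one before each lug of the plate.
- plate_handle (a point): Top centre of the plate's black handle: 24 mm thick (plate x), 50 mm long (plate y), 45 mm high; this point is 53 mm above the plate's underside, over its origin and balance point.
- mallet: Mallet lying to the right of the bath, 0.35 kg. Origin on the underside (bench level) below the head's centre; handle along +x. Black rubber head 40 (x) x 90 (y, struck faces at both ends) x 44 mm (z). Wooden handle 26 x 26 mm from x 20 to 160 mm, its middle 22 mm above the underside; square pommel 44 mm at the end, at 172 mm. Balances about 45 mm from the origin.
- mat: Fixed black rubber mat on the bench to the left, 230 (x) x 220 (y) x 4 mm; origin on the bench under its centre.
- cover (a joint): Position of the white sliding cover (170 x 170 x 6 mm, top 98 mm above the bench), m: 0 = fully open, parked on the deck beyond the well; 0.195 = fully home over the well. It grows as the cover moves to the bath's -x (toward the robot). Slides with about 2 N and stays where left; the plate must be off first; jars standing in the well clear it.
- cover_grip (a point): Top centre of the cover's black grip bar, 133 mm above the bench: 20 mm thick (bath x), 70 mm long (bath y), 35 mm high, 25 mm in from the cover's edge nearest the robot.
- beaker: Bystander: clear plastic beaker with a handle, 90 mm wide, 120 mm high; origin at the centre of its underside.
- bottle: Bystander: brown bottle, 72 mm wide, 190 mm high; origin at the centre of its underside.
- can: Bystander: clear glass jar with a lid, 80 mm wide, 100 mm high; origin at the centre of its underside.
- jar0: Sample jar (two to four of four alike are on the bench to the right, the others absent): brown glass body 56 mm wide, 50 mm high, with a black cap 30 mm wide and 24 mm high on top (74 mm in all), 0.2 kg; origin at the centre of its underside. In the well two by two, 70 mm apart, leaves room for the fingers.
- jar1: Sample jar (two to four of four alike are on the bench to the right, the others absent): brown glass body 56 mm wide, 50 mm high, with a black cap 30 mm wide and 24 mm high on top (74 mm in all), 0.2 kg; origin at the centre of its underside. In the well two by two, 70 mm apart, leaves room for the fingers.
- jar2: Sample jar (two to four of four alike are on the bench to the right, the others absent): brown glass body 56 mm wide, 50 mm high, with a black cap 30 mm wide and 24 mm high on top (74 mm in all), 0.2 kg; origin at the centre of its underside. In the well two by two, 70 mm apart, leaves room for the fingers.
- jar3: Sample jar (two to four of four alike are on the bench to the right, the others absent): brown glass body 56 mm wide, 50 mm high, with a black cap 30 mm wide and 24 mm high on top (74 mm in all), 0.2 kg; origin at the centre of its underside. In the well two by two, 70 mm apart, leaves room for the fingers.
There are look-alikes about, which are no part of the job. Leave any blue or purple look-alike of the jar1 alone.

How it is judged:
By the outcome, as a careful person would: the job done as asked, in the order asked, and still so for the second after the job is handed in, with the robot touching nothing.
Of jar0, jar1, jar2, jar3 only 2 to 4 are there at a start; the rules pass over those that are not, and their reading is None.
At some moment in a run one of jar0, jar1, jar2, jar3 may be knocked a few centimetres aside while the robot is not near it.
It also fails if it takes over 210 s, if anything falls off the work surface, if the arm or the gripper's body presses on something with over 40 N, if the wrist force passes 120 N, or if a joint passes its speed limit or range.

### The arm

A 6-joint arm with a two-finger parallel gripper is mounted at the origin on the work surface. World frame = base frame: x ahead of the robot, y to its left, z up, the work surface at z = 0. Lengths are in mm, angles in rad, forces in N, time in s.
With the tool pointing down it reaches from about 400 to 925 mm from the base axis. Payload 12.5 kg.
Tool frame: the origin (TCP) lies midway between the tips of the shut fingers; the grasp point (between the pads) lies 19 mm behind it; z points along the fingers, y is the line along which they close (so a half turn about z gives the same grasp; the last joint's range is limited). The gripper opens to 95 mm and grips with 3 to 60 N. Pads are 20 mm wide; open, the fingers measure 119 mm over their backs; the gripper's body (75 mm by 180 mm) begins 59 mm behind the grasp point.
Start: joints at [-1.209, 0.491, 1.559, -0, 1.092, -0.106], TCP at [281.852, -557.859, 214.661] pointing down, gripper open.
Joint ranges: [-3.1, 3.1], [-0.84, 2.19], [0.05, 2.79], [-1.13, 4.28], [0.06, 2.93], [-2.69, 2.69]. Speed limits (rad/s): [2.22, 2.22, 2.79, 3.14, 3.14, 3.14].

### API

Orientations are given as [roll, pitch, yaw] about the fixed x, y, z axes, in that order (R = Rz(yaw) Ry(pitch) Rx(roll)).
In Python, from cell import env gives the robot as it stands.
- The arm moves only by the tool arm_command, never from a script. Its argument "targets" is a list of rows, each a list of 5 numbers: the shift along the tool's x, y, z in mm, then the turn about the tool's z in degrees, then the opening, from 0 (shut) to 1 (fully open). In form: [[tx, ty, tz, roll, fingers], ...]. A call has 1 to 5 rows; each row is the pose to reach, as a shift and turn from the pose commanded when the call began, along the tool's axes at that moment; what a row does not reach only later rows make up. A row lasts 1/10 s, in which the tool goes at most 50 mm and 8.59 degrees, less where a joint would pass 70% of its speed; a pose out of reach is approached as far as the arm can. A call with a gripper value outside its range is refused whole. The fingers move at their own pace and stop on an object; the grip force is fixed at half the most. Time passes only in rows, so rows that repeat a pose let the fingers close. It gives the time, the measured TCP pose, the force, the opening and the grip force at its end, in the units of the state.
- env.state(): the state, without advancing time (a new reading comes with each control period).
- env.read_camera(name): name is "scene" or "top"; returns a dict with "frame" (420x560x3 uint8, red, green, blue), "vertical_fov" (degrees; the focal length in pixels is half the picture's height over the tangent of half this angle, whatever the lens; pixels are square), "cx", "cy" (the principal point, pixels), "world_from_camera" (4x4, takes a point from camera to world coordinates). Camera axes: x right, y down, z forward; pixel columns grow to the right and rows downward; lengths in mm; the calibration is good to about 2 mm. A picture is of the moment at which its call begins. There is no depth.
- env.job_done(): hands the job in; it is judged then, once.
The state is a dict: "t": time; "joints": joint angles; "qvel": joint speeds; "tau": joint torques, N m; "eef_pos": TCP position; "tcp_rot": TCP orientation; "ft_force": force on the tool from outside, world axes, zero at the start; "moment": the same for the moment, N m; "opening": opening from 0.0 (shut) to 1.0 (fully open); "grip_force": force on a finger pad.
Only numpy, scipy, OpenCV 4.12 (cv2) and the standard library are available. Lean on these libraries where they do the work, as an engineer would, in place of code of your own. Each camera call takes 0.05 s, during which the arm holds its last target. There are 200 camera calls.

## Working session

There is one attempt and no reset: what is moved stays moved. The work goes in short steps, Python scripts to look and compute and a tool call to move; the robot and the scene stay as the last step left them, time stands still between calls to the robot, and variables do not carry over. Pictures are saved under pics/ and viewed, at most 14 in all, crops included, and the job is handed in when it is done.

Besides the shell and the picture viewer there is one more tool, called as name([rows], argument=value, ...), one row to a line, values as JSON. arm_command: Moves the arm, as the interface text tells. Its arguments: {"type":"object","properties":{"targets":{"type":"array","items":{"type":"array","items":{"type":"number"}}}},"required":["targets"]}

```bash
ls; mkdir -p pics; cat > h.py <<'E'
import numpy as np, cv2
from cell import env
def cam(n,save=None):
    c=env.read_camera(n)
    if save: cv2.imwrite('pics/'+save,cv2.cvtColor(c['frame'],cv2.COLOR_RGB2BGR))
    return c
def ray(c,u,v):
    f=c['frame'].shape[0]/2/np.tan(np.radians(c['vertical_fov'])/2)
    T=np.array(c['world_from_camera']);d=T[:3,:3]@np.array([(u-c['cx'])/f,(v-c['cy'])/f,1]);return T[:3,3],d
def onz(c,u,v,z):
    o,d=ray(c,u,v);return o+d*(z-o[2])/d[2]
def proj(c,p):
    f=c['frame'].shape[0]/2/np.tan(np.radians(c['vertical_fov'])/2)
    q=np.linalg.inv(np.array(c['world_from_camera']))@np.r_[p,1];return np.array([c['cx']+f*q[0]/q[2],c['cy']+f*q[1]/q[2]])
E
python3 - <<'E'
from h import *
print(env.state())
for n in('scene','top'):
    c=cam(n,n+'0.png');print(n,c['vertical_fov'],c['cx'],c['cy'],np.round(c['world_from_camera'],3).tolist(),[k for k in c])
E
```

```text
pics
{'t': 0.0, 'joints': array([-1.20863040e+00,  4.91574630e-01,  1.55944200e+00, -8.81978242e-06,
        1.09171354e+00, -1.05600003e-01]), 'qvel': array([-7.04360355e-04,  1.84623123e-05, -1.84841975e-05,  1.33096070e-03,
        1.96205053e-03,  9.37203515e-04]), 'tau': array([ 1.60232968e-03, -6.12638998e+01, -2.58180428e+01,  6.92947721e-02,
        4.83002071e-02, -1.61325006e-04]), 'eef_pos': array([ 281.73977914, -557.62245192,  214.05495418]), 'tcp_rot': array([-3.14046065e+00, -1.12120126e-04,  4.67769935e-01]), 'ft_force': array([-0.14388288, -0.41427166,  0.05004175]), 'moment': array([0.023661  , 0.07819927, 0.01926684]), 'grip_force': 0.0, 'opening': 1.000236010862024}
scene 44.13056915952226 286.4434137484523 207.58319084501693 [[0.231, 0.693, -0.683, 1429.734], [0.973, -0.16, 0.166, -215.989], [0.006, -0.703, -0.711, 1013.708], [0.0, 0.0, 0.0, 1.0]] ['frame', 'vertical_fov', 'cx', 'cy', 'world_from_camera']
top 44.51902981244099 271.527897104177 211.91916706725914 [[-0.026, -0.991, 0.132, 343.601], [-1.0, 0.025, -0.006, 8.38], [0.003, -0.132, -0.991, 1542.102], [0.0, 0.0, 0.0, 1.0]] ['frame', 'vertical_fov', 'cx', 'cy', 'world_from_camera']
```

View pics/scene0.png

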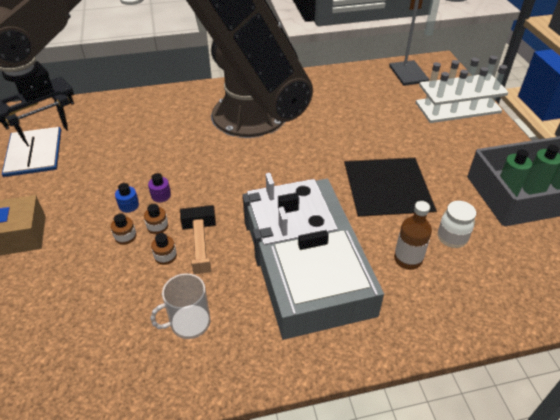

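View pics/top0.png

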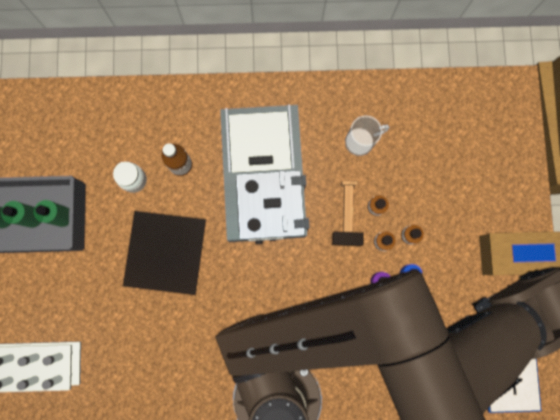

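The scene view shows the bath with plate and handle (289,202), the cover with grip (313,240), and the mallet head (197,216). The mat is at (389,186).
Jar candidates are brown (123,228), (156,218) and (164,247), plus blue (127,197) and purple (159,187). The brown bottle (412,240) and the green bottles are also there. I choose the three small brown ones, and check in a close crop.

```bash
python3 - <<'E'
import cv2
a=cv2.imread('pics/top0.png')
cv2.imwrite('pics/c1.png',cv2.resize(a[95:255,215:430],None,fx=3.7,fy=3.7,interpolation=cv2.INTER_CUBIC))
b=cv2.imread('pics/scene0.png')
cv2.imwrite('pics/c2.png',cv2.resize(b[165:335,100:390],None,fx=2.75,fy=2.75,interpolation=cv2.INTER_CUBIC))
E
```

```text
(no output)
```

View pics/c1.png

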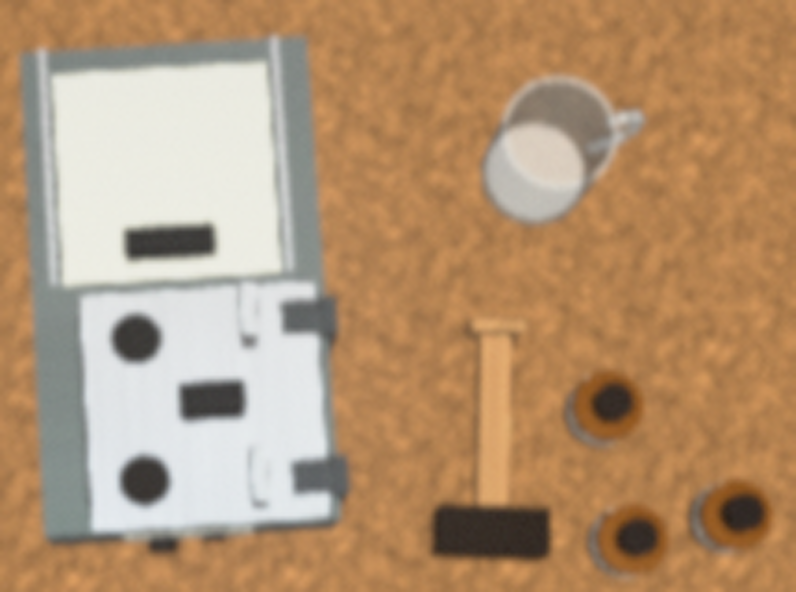

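View pics/c2.png

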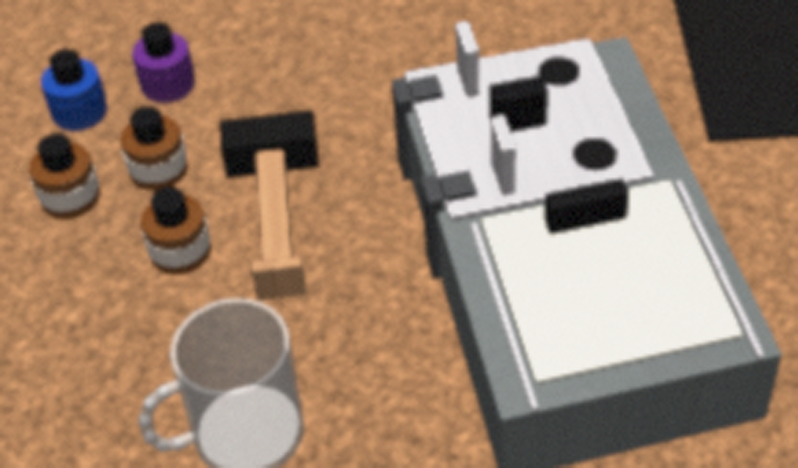

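The crops show three brown jars with caps at c1 (612,402), (635,537) and (742,513), clear of the blue and purple ones. The mallet head is at c1 (490,532), the handle at (212,400) and the lugs at (248,315) and (259,475).

```bash
cat >> h.py <<'E'
def dark(c,th=70,amin=25,amax=2500):
    m=(c['frame'].max(2)<th).astype(np.uint8)
    n,l,s,ce=cv2.connectedComponentsWithStats(m)
    out=[]
    for i in range(1,n):
        if amin<s[i,4]<amax:
            p=np.argwhere(l==i)[:,::-1].astype(np.float32)
            out.append((ce[i],s[i,4],cv2.minAreaRect(p)))
    return out
E
python3 - <<'E'
from h import *
for n in('top','scene'):
    c=cam(n);print(n)
    for ce,a,r in dark(c): 
        if (n=='top' and 100<ce[0]<440 and 90<ce[1]<300) or (n=='scene' and 90<ce[0]<450 and ce[1]>150): print(np.round(ce,1),a,np.round(r[1],1),round(r[2],1), 'z0',np.round(onz(c,*ce,0)[:2]),'z44',np.round(onz(c,*ce,44)[:2]),'z74',np.round(onz(c,*ce,74)[:2]),'z133',np.round(onz(c,*ce,133)[:2]),'z143',np.round(onz(c,*ce,143)[:2]))
    f=c['frame'].astype(int)
    # wood handle of mallet & bath block outline
    h=cv2.cvtColor(c['frame'],cv2.COLOR_RGB2HSV)
    if n=='top':
        m=((h[...,1]<60)).astype(np.uint8);m[:95]=0;m[260:]=0;m[:,:215]=0;m[:,320:]=0
        cs,_=cv2.findContours(m,0,2);k=max(cs,key=cv2.contourArea);r=cv2.minAreaRect(k);print('block',r)
        for p in cv2.boxPoints(r): print(p,np.round(onz(c,*p,90)[:2]))
    print(h[210,349] if n=='top' else h[245,200], h[150,240] if n=='top' else 0)
E
```

```text
top
[260.4 160. ] 111 [ 5.2 21.1] 86.4 z0 [711.  28.] z44 [700.  28.] z74 [693.  27.] z133 [679.  27.] z143 [677.  26.]
[251.3 186.1] 75 [8. 9.] 90.0 z0 [630.  58.] z44 [622.  56.] z74 [617.  56.] z133 [606.  54.] z143 [604.  53.]
[271.7 202.8] 93 [ 6. 14.] 90.0 z0 [577.  -3.] z44 [570.  -3.] z74 [566.  -2.] z133 [557.  -2.] z143 [555.  -2.]
[380.  203.5] 60 [7. 8.] 90.0 z0 [ 567. -332.] z44 [ 560. -322.] z74 [ 556. -316.] z133 [ 547. -303.] z143 [ 546. -300.]
[253.7 224.4] 82 [9. 9.] 90.0 z0 [513.  53.] z44 [508.  52.] z74 [504.  51.] z133 [498.  49.] z143 [497.  49.]
[415.2 233.2] 69 [7.6 9.8] 71.6 z0 [ 473. -433.] z44 [ 470. -421.] z74 [ 467. -412.] z133 [ 462. -395.] z143 [ 461. -392.]
[347.6 238.4] 343 [11. 29.] 90.0 z0 [ 463. -228.] z44 [ 459. -222.] z74 [ 457. -217.] z133 [ 452. -208.] z143 [ 452. -207.]
[386.7 239.7] 63 [7. 9.] 90.0 z0 [ 456. -346.] z44 [ 453. -336.] z74 [ 450. -329.] z133 [ 446. -316.] z143 [ 445. -313.]
block ((264.4173583984375, 173.89602661132812), (135.57260131835938, 82.30310821533203), 87.0492172241211)
[219.83086  108.318016] [848. 143.]
[302.02484 10
[... 1004 characters left out ...]
49 [11.4  5.5] 20.6 z0 [575. 359.] z44 [612. 334.] z74 [638. 317.] z133 [687. 283.] z143 [696. 278.]
[315.8 220.6] 112 [ 9. 13.] 90.0 z0 [522.  86.] z44 [561.  73.] z74 [588.  64.] z133 [641.  46.] z143 [650.  43.]
[161.1 239.4] 155 [16. 11.] 90.0 z0 [ 496. -322.] z44 [ 536. -318.] z74 [ 564. -314.] z133 [ 618. -308.] z143 [ 627. -307.]
[312.8 239.5] 380 [13.1 30. ] 78.7 z0 [585.  60.] z44 [621.  48.] z74 [647.  40.] z133 [696.  24.] z143 [704.  21.]
[403.6 236.5] 34 [11.4  3.9] 51.3 z0 [628. 294.] z44 [663. 272.] z74 [687. 257.] z133 [734. 227.] z143 [742. 222.]
[405.6 264.4] 62 [23.1  5.8] 17.7 z0 [716. 264.] z44 [747. 243.] z74 [768. 229.] z133 [810. 201.] z143 [817. 196.]
[ 13 116 218] 0
```

```bash
cat >> h.py <<'E'
def delta(x,y,z,yaw):
    s=env.state();p=s['eef_pos'];w=s['tcp_rot'][2]
    d=np.array([x,y,z])-p;c_,s_=np.cos(w),np.sin(w)
    a=(w-yaw+np.pi)%(2*np.pi)-np.pi
    print('move tool',np.round([c_*d[0]+s_*d[1], s_*d[0]-c_*d[1], -d[2], np.degrees(a)],1),'now',np.round(p,1),round(w,3))
def linefit(pts):
    v=cv2.fitLine(np.float32(pts),cv2.DIST_HUBER,0,.01,.01).ravel();return v
E
python3 - <<'E'
from h import *
for n in('top','scene'):
    c=cam(n);h=cv2.cvtColor(c['frame'],cv2.COLOR_RGB2HSV).astype(int);f=c['frame'].astype(int)
    def big(m,box):
        k=np.zeros(m.shape,np.uint8);u0,v0,u1,v1=box;k[v0:v1,u0:u1]=m[v0:v1,u0:u1]
        cs,_=cv2.findContours(k,0,1);return max(cs,key=cv2.contourArea)
    cb=(218,98,312,178) if n=='top' else (250,220,390,320)
    # cover: warm white
    m=(f[...,0]>200)&(f[...,0]-f[...,2]>=4)&(h[...,1]<60)
    k=big(m,cb);r=cv2.minAreaRect(k);w=np.float32([onz(c,*p[0],98)[:2] for p in k]);print(n,'cover',np.round(cv2.minAreaRect(w),1).tolist() if 0 else cv2.minAreaRect(w))
    pb=(218,165,312,245) if n=='top' else (240,170,345,240)
    m=(f.min(2)>185)&(f[...,0]-f[...,2]<4)
    k=big(m,pb);w=np.float32([onz(c,*p[0],98)[:2] for p in k]);print(' plate',cv2.minAreaRect(w))
    wb=(335,178,362,236) if n=='top' else (185,205,220,275)
    m=(h[...,1]<150)&(f[...,0]>205)&(h[...,0]<20)
    k=big(m,wb);w=np.float32([onz(c,*p[0],35)[:2] for p in k]);print(' mallet',cv2.minAreaRect(w),len(k),w.min(0),w.max(0))
    mb=(115,200,215,300) if n=='top' else (335,150,440,220)
    k=big(f.max(2)<70,mb);w=np.float32([onz(c,*p[0],4)[:2] for p in k]);print(' mat',cv2.minAreaRect(w))
c=cam('top')
for nm,p,z in(('lugF',(248,315),156),('lugN',(259,475),156),('clipF',(308,317),106),('clipN',(320,477),106),('pommel',(497,325),44)):
    print(nm,np.round(onz(c,215+p[0]/3.7,95+p[1]/3.7,z)))
E
```

```text
top cover ((743.7023315429688, 28.881118774414062), (169.39012145996094, 168.8934783935547), 2.12811279296875)
 plate ((559.2594604492188, 3.4432754516601562), (186.6497344970703, 181.03770446777344), 2.1481733322143555)
 mallet ((550.943115234375, -230.06875610351562), (20.80181312561035, 132.0394744873047), 87.31856536865234) 97 [ 484.84738 -243.408  ] [ 616.9242  -216.85237]
 mat ((435.77862548828125, 322.3995361328125), (213.90298461914062, 221.9925994873047), 81.48575592041016)
scene cover ((741.4970703125, 30.751800537109375), (168.73330688476562, 168.6436309814453), 1.9467337131500244)
 plate ((559.1038818359375, 6.1779327392578125), (178.37171936035156, 181.568603515625), 2.123239517211914)
 mallet ((552.5342407226562, -224.54783630371094), (38.330894470214844, 135.48291015625), 83.62285614013672) 107 [ 483.8538  -251.05182] [ 620.9132 -212.4616]
 mat ((436.4361572265625, 323.6759033203125), (215.73101806640625, 226.95672607421875), 81.62865447998047)
lugF [616. -32. 156.]
lugN [496. -36. 156.]
clipF [623. -79. 106.]
clipN [499. -84. 106.]
pommel [ 625. -235.   44.]
```

```bash
python3 -c "
from h import *
delta(499,-226,150,-0.047)"
```

```text
move tool [ 343.5 -198.2   64.5   29.5] now [ 281.8 -557.8  214.5] 0.468
```

arm_command([
  [40,-23,0,0,1],
  [80,-46,0,0,1],
  [120,-69,0,0,1],
  [160,-92,0,0,1],
  [200,-115,0,0,1],
])

```text
t: 0.85
eef_pos: [409.2, -363.5, 214.8]
tcp_rot: [3.141, -0.0, 0.467]
ft_force: [0.8, -0.2, -0.7]
opening: 1.004
grip_force: 0.0
```

arm_command([
  [40,-23,10,7,1],
  [80,-46,20,14,1],
  [120,-69,40,21,1],
  [143.5,-83,60,28,1],
  [143.5,-83,65,29.5,1],
])

```text
t: 1.35
eef_pos: [499.8, -223.2, 147.9]
tcp_rot: [-3.14, 0.002, -0.047]
ft_force: [0.1, -0.4, -0.1]
opening: 1.003
grip_force: 0.0
```

```bash
python3 -c "
from h import *
delta(499,-226,5,-0.047)"
```

```text
move tool [ -0.7   2.8 142.9  -0. ] now [ 499.8 -223.2  147.9] -0.047
```

arm_command([
  [0,3,45,0,1],
  [0,3,90,0,1],
  [0,3,125,0,1],
  [0,3,143,0,1],
  [0,3,143,0,1],
])

```text
t: 1.85
eef_pos: [497.8, -229.5, 4.7]
tcp_rot: [-3.14, 0.003, -0.047]
ft_force: [-0.3, -0.0, 0.1]
opening: 1.0
grip_force: 0.0
```

arm_command([
  [0,0,0,0,0],
  [0,0,0,0,0],
  [0,0,0,0,0],
  [0,0,0,0,0],
  [0,0,0,0,0],
])

```text
t: 2.35
eef_pos: [499.2, -229.4, 7.2]
tcp_rot: [3.141, -0.001, -0.047]
ft_force: [-0.6, -0.0, 0.1]
opening: 0.638
grip_force: 0.0
```

```bash
python3 - <<'E'
from h import *
print(env.state()['opening'],env.state()['grip_force'])
for n in('top','scene'): cam(n,n+'1.png')
a=cv2.imread('pics/top1.png')[170:260,300:430];b=cv2.imread('pics/scene1.png')[150:290,100:300]
cv2.imwrite('pics/m1.png',np.hstack([cv2.resize(a,(400,277)),cv2.resize(b,(396,277))]))
E
```

```text
0.6376141857544039 0.0
```

View pics/m1.png

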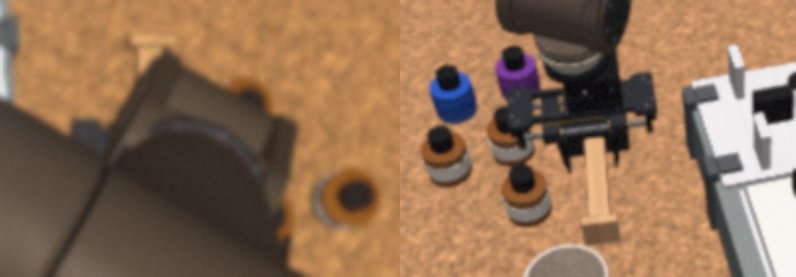

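The gripper straddles the mallet handle (scene crop 597,150) with the fingers still closing. The jars are untouched.

arm_command([
  [0,0,0,0,0],
  [0,0,0,0,0],
  [0,0,0,0,0],
  [0,0,0,0,0],
  [0,0,0,0,0],
])

```text
t: 2.95
eef_pos: [498.9, -228.9, 6.6]
tcp_rot: [-3.141, 0.0, -0.047]
ft_force: [-0.4, 3.9, 1.4]
opening: 0.273
grip_force: 29.8
```

arm_command([
  [0,0,0,0,0],
  [0,0,0,0,0],
  [0,0,-10,0,0],
  [0,0,-40,0,0],
  [0,0,-80,0,0],
])

```text
t: 3.45
eef_pos: [498.2, -229.2, 86.6]
tcp_rot: [-3.14, 0.003, -0.047]
ft_force: [0.7, 0.1, -2.6]
opening: 0.274
grip_force: 29.8
```

arm_command([
  [0,0,-40,0,0],
  [0,0,-80,0,0],
  [0,0,-110,0,0],
  [0,0,-110,0,0],
  [0,0,-110,0,0],
])

```text
t: 3.95
eef_pos: [498.7, -229.3, 196.7]
tcp_rot: [3.141, -0.001, -0.047]
ft_force: [0.1, 0.1, -4.3]
opening: 0.272
grip_force: 29.8
```

```bash
python3 - <<'E'
from h import *
s=env.state();print(s['opening'],s['grip_force'],s['ft_force'])
for n in('top','scene'): cam(n,n+'2.png')
a=cv2.imread('pics/top2.png')[90:260,200:430];b=cv2.imread('pics/scene2.png')[110:290,100:340]
cv2.imwrite('pics/m2.png',np.hstack([cv2.resize(a,(400,296)),cv2.resize(b,(400,300))[:296]]))
delta(558.5,-190,185,0.037)
E
```

```text
0.2719989780273284 29.797096252441406 [ 0.11654331  0.07625914 -4.27550238]
move tool [ 58.3 -41.8  10.2  -4.8] now [ 498.3 -229.   195.2] -0.047
```

View pics/m2.png

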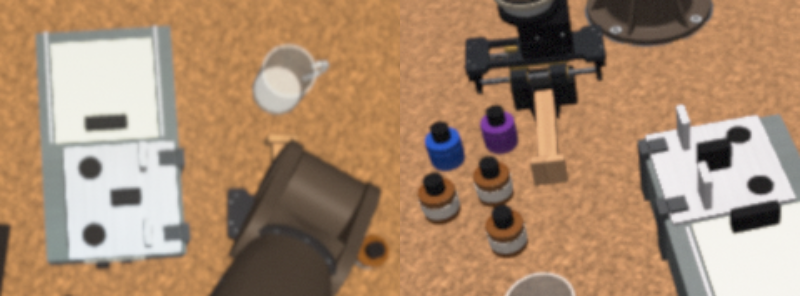

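arm_command([
  [15,-35,0,-2,0],
  [30,-70,0,-4,0],
  [45,-108,0,-4.8,0],
  [45,-108,30,-4.8,0],
  [45,-108,60,-4.8,0],
])

```text
t: 4.55
eef_pos: [549.1, -122.1, 134.7]
tcp_rot: [-3.141, 0.001, 0.039]
ft_force: [0.5, 0.6, -4.9]
opening: 0.273
grip_force: 29.8
```

```bash
python3 - <<'E'
from h import *
for n in('top','scene'): cam(n,n+'3.png')
a=cv2.imread('pics/top3.png')[90:260,200:430];b=cv2.imread('pics/scene3.png')[130:270,200:386]
cv2.imwrite('pics/m3.png',np.hstack([cv2.resize(a,(400,296)),cv2.resize(b,(393,296))]))
delta(539.1,-102.3,124,0.037)
E
```

```text
move tool [ -7.  -20.4   8.    0. ] now [ 546.8 -122.4  132. ] 0.037
```

View pics/m3.png

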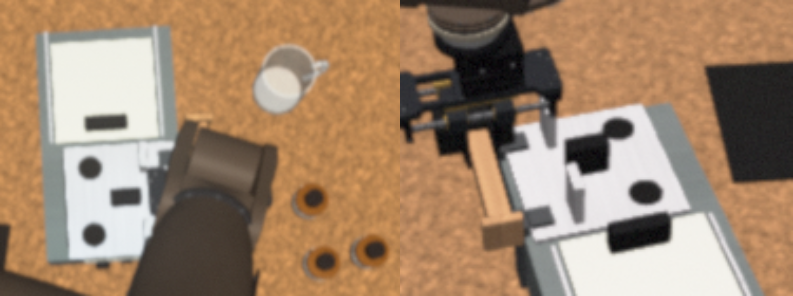

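The mallet hovers right of the clips, with its head near the near lug and its handle parallel to the bath side.

arm_command([
  [-7,-10,8,0,0],
  [-7,-20,8,0,0],
  [-7,-24,8,0,0],
  [-7,-28,8,0,0],
  [-7,-28,8,0,0],
])

```text
t: 5.15
eef_pos: [541.3, -95.3, 129.4]
tcp_rot: [3.141, -0.001, 0.037]
ft_force: [0.0, 0.7, -3.0]
opening: 0.272
grip_force: 29.8
```

arm_command([
  [0,-2,0,0,0],
  [0,-4,0,0,0],
  [0,-6,0,0,0],
  [0,-8,0,0,0],
  [0,-8,0,0,0],
])

```text
t: 5.65
eef_pos: [540.7, -87.5, 128.6]
tcp_rot: [3.142, 0.0, 0.037]
ft_force: [-0.3, 0.5, -4.0]
opening: 0.273
grip_force: 29.8
```

arm_command([
  [0,-1,3,0,0],
  [0,-2,3,0,0],
  [0,-3,3,0,0],
  [0,-4,3,0,0],
  [0,-4,3,0,0],
])

```text
t: 6.15
eef_pos: [540.6, -83.7, 125.7]
tcp_rot: [3.141, -0.0, 0.037]
ft_force: [0.0, -0.0, -3.5]
opening: 0.277
grip_force: 29.8
```

arm_command([
  [0,-1,0,0,0],
  [0,-2,0,0,0],
  [0,-3,0,0,0],
  [0,-4,0,0,0],
  [0,-4,0,0,0],
])

```text
t: 6.65
eef_pos: [541.5, -82.0, 126.0]
tcp_rot: [3.138, -0.002, 0.038]
ft_force: [1.7, -17.1, -6.0]
opening: 0.274
grip_force: 30.0
```

arm_command([
  [0,-1,0,0,0],
  [0,-2,0,0,0],
  [0,-2,0,0,0],
  [0,-2,0,0,0],
  [0,-2,0,0,0],
])

```text
t: 7.15
eef_pos: [541.5, -80.2, 126.0]
tcp_rot: [3.137, -0.003, 0.038]
ft_force: [1.3, -18.4, -5.6]
opening: 0.276
grip_force: 30.0
```

```bash
cat >> h.py <<'E'
def plate():
    for n in('top','scene'):
        c=cam(n)
        b=(218,165,312,245) if n=='top' else (240,170,345,240)
        cs=dark(c,70,40,500)
        for ce,a,r in cs:
            if b[0]<ce[0]<b[2] and b[1]<ce[1]<b[3]: print(n,np.round(ce,1),a,np.round(onz(c,*ce,98)[:2],1))
E
python3 -c "
from h import *
print(env.state()['eef_pos'],env.state()['ft_force'],env.state()['joints']);plate()"
```

```text
[541.48721589 -80.24636524 126.01154043] [  1.26825022 -18.36132626  -5.64715236] [-0.26623007  0.49082921  1.84731522 -0.00439079  0.79965444  1.2698456 ]
top [251.1 185.7] 75 [613.2  55.5]
top [252.6 223.9] 85 [503.5  53.4]
scene [293.  199.3] 377 [525.3  20.7]
scene [316.3 221. ] 107 [610.9  57.9]
scene [312.8 239.5] 380 [666.5  33.7]
```

arm_command([
  [0,14,0,0,0],
  [45,14,0,0,0],
  [90,14,0,0,0],
  [124,14,0,0,0],
  [124,9,0,0,0],
])

```text
t: 7.75
eef_pos: [667.8, -82.7, 124.9]
tcp_rot: [3.141, -0.002, 0.037]
ft_force: [-0.3, 0.5, -3.9]
opening: 0.271
grip_force: 30.0
```

arm_command([
  [0,-3,0,0,0],
  [0,-6,0,0,0],
  [0,-9,0,0,0],
  [0,-12,0,0,0],
  [0,-12,0,0,0],
])

```text
t: 8.25
eef_pos: [663.4, -72.5, 125.6]
tcp_rot: [3.138, 0.0, 0.038]
ft_force: [1.5, -12.8, -9.0]
opening: 0.268
grip_force: 30.1
```

```bash
python3 -c "
from h import *
print(env.state()['eef_pos'],env.state()['ft_force']);plate()"
```

```text
[663.38851708 -72.47761569 125.59939147] [  1.50072963 -12.78027693  -8.97120427]
top [249.5 187.1] 77 [609.5  60. ]
scene [264.4 177.1] 60 [427.2 -32.8]
scene [317.5 219.5] 108 [606.8  62. ]
scene [312.8 239.5] 379 [666.4  33.7]
```

arm_command([
  [0,14,0,0,0],
  [-45,14,0,0,0],
  [-90,14,0,0,0],
  [-124,14,0,0,0],
  [-124,9,0,0,0],
])

```text
t: 8.85
eef_pos: [536.1, -84.1, 126.1]
tcp_rot: [-3.141, 0.003, 0.035]
ft_force: [-0.3, 0.1, -3.4]
opening: 0.271
grip_force: 30.0
```

arm_command([
  [0,-3,0,0,0],
  [0,-6,0,0,0],
  [0,-9,0,0,0],
  [0,-12,0,0,0],
  [0,-12,0,0,0],
])

```text
t: 9.35
eef_pos: [541.9, -74.3, 126.3]
tcp_rot: [3.137, -0.003, 0.039]
ft_force: [-1.3, -19.9, 0.8]
opening: 0.272
grip_force: 30.1
```

arm_command([
  [0,14,0,0,0],
  [45,14,0,0,0],
  [90,14,0,0,0],
  [124,14,0,0,0],
  [124,9,0,0,0],
])

```text
t: 9.85
eef_pos: [668.2, -76.6, 124.7]
tcp_rot: [3.141, -0.002, 0.037]
ft_force: [-1.2, 0.5, -3.2]
opening: 0.268
grip_force: 30.0
```

arm_command([
  [0,-3,0,0,0],
  [0,-6,0,0,0],
  [0,-9,0,0,0],
  [0,-12,0,0,0],
  [0,-12,0,0,0],
])

```text
t: 10.35
eef_pos: [663.4, -66.2, 125.5]
tcp_rot: [3.138, 0.0, 0.038]
ft_force: [1.4, -11.8, -9.0]
opening: 0.274
grip_force: 30.2
```

```bash
python3 -c "
from h import *
print(env.state()['eef_pos'],env.state()['ft_force']);plate()"
```

```text
[663.35818364 -66.23068514 125.51634485] [  1.41905387 -11.76064749  -9.02641589]
top [247.7 187.5] 80 [608.3  65.3]
scene [269.4 176.8] 48 [428.9 -19.6]
scene [319.7 218.9] 105 [606.1  67.7]
scene [312.8 239.5] 378 [666.4  33.7]
```

arm_command([
  [0,14,0,0,0],
  [-45,14,0,0,0],
  [-90,14,0,0,0],
  [-124,14,0,0,0],
  [-124,9,0,0,0],
])

```text
t: 10.95
eef_pos: [536.1, -78.2, 126.1]
tcp_rot: [-3.141, 0.003, 0.035]
ft_force: [0.9, 0.3, -4.4]
opening: 0.272
grip_force: 30.0
```

arm_command([
  [0,-3,0,0,0],
  [0,-6,0,0,0],
  [0,-9,0,0,0],
  [0,-12,0,0,0],
  [0,-12.5,0,0,0],
])

```text
t: 11.45
eef_pos: [541.8, -68.0, 126.4]
tcp_rot: [3.136, -0.003, 0.039]
ft_force: [-0.4, -24.2, 0.3]
opening: 0.275
grip_force: 30.3
```

arm_command([
  [0,14,0,0,0],
  [45,14,0,0,0],
  [90,14,0,0,0],
  [124,14,0,0,0],
  [124,9,0,0,0],
])

```text
t: 11.95
eef_pos: [668.1, -70.0, 124.7]
tcp_rot: [3.141, -0.002, 0.037]
ft_force: [-0.9, 0.7, -3.7]
opening: 0.271
grip_force: 29.9
```

arm_command([
  [0,-3,0,0,0],
  [0,-6,0,0,0],
  [0,-9,0,0,0],
  [0,-12,0,0,0],
  [0,-12,0,0,0],
])

```text
t: 12.45
eef_pos: [663.3, -59.8, 125.6]
tcp_rot: [3.138, -0.0, 0.038]
ft_force: [1.2, -13.0, -8.4]
opening: 0.273
grip_force: 30.2
```

```bash
python3 -c "
from h import *
print(env.state()['eef_pos'],env.state()['ft_force']);plate()"
```

```text
[663.25891963 -59.83152184 125.56731842] [  1.16190172 -13.02008503  -8.4455158 ]
top [245.5 187.9] 79 [607.2  71.6]
scene [271.  176.2] 61 [427.4 -15.2]
scene [322.2 218. ] 106 [604.7  74.5]
scene [312.8 239.5] 378 [666.4  33.7]
```

arm_command([
  [0,14,0,0,0],
  [-45,14,0,0,0],
  [-90,14,0,0,0],
  [-124,14,0,0,0],
  [-124,9,0,0,0],
])

```text
t: 13.05
eef_pos: [535.9, -71.6, 126.1]
tcp_rot: [-3.141, 0.003, 0.035]
ft_force: [-0.8, 0.3, -3.6]
opening: 0.269
grip_force: 29.9
```

arm_command([
  [0,-3,0,0,0],
  [0,-6,0,0,0],
  [0,-9,0,0,0],
  [0,-12,0,0,0],
  [0,-12.5,0,0,0],
])

```text
t: 13.55
eef_pos: [541.5, -61.6, 126.4]
tcp_rot: [3.136, -0.003, 0.039]
ft_force: [-1.5, -23.5, 1.1]
opening: 0.277
grip_force: 30.3
```

arm_command([
  [0,14,0,0,0],
  [45,14,0,0,0],
  [90,14,0,0,0],
  [124,14,0,0,0],
  [124,9,0,0,0],
])

```text
t: 14.05
eef_pos: [667.9, -63.6, 124.8]
tcp_rot: [3.141, -0.002, 0.037]
ft_force: [-1.3, 0.5, -3.2]
opening: 0.271
grip_force: 29.9
```

arm_command([
  [0,-3,0,0,0],
  [0,-6,0,0,0],
  [0,-9,0,0,0],
  [0,-12,0,0,0],
  [0,-12,0,0,0],
])

```text
t: 14.55
eef_pos: [663.1, -53.3, 125.7]
tcp_rot: [3.138, -0.0, 0.038]
ft_force: [1.2, -12.5, -8.0]
opening: 0.273
grip_force: 30.2
```

```bash
python3 -c "
from h import *
print(env.state()['eef_pos'],env.state()['ft_force']);plate()"
```

```text
[663.13693237 -53.30216842 125.65784217] [  1.20044502 -12.45180082  -7.99089664]
top [243.1 188.2] 81 [606.7  78.3]
scene [272.4 175.5] 41 [425.6 -10.7]
scene [324.6 217.6] 109 [604.7  80.5]
scene [312.8 239.5] 376 [666.4  33.7]
```

arm_command([
  [0,14,0,0,0],
  [-45,14,0,0,0],
  [-90,14,0,0,0],
  [-124,14,0,0,0],
  [-124,9,0,0,0],
])

```text
t: 15.15
eef_pos: [535.6, -65.1, 126.1]
tcp_rot: [-3.141, 0.003, 0.035]
ft_force: [0.2, -0.7, -3.8]
opening: 0.269
grip_force: 29.9
```

arm_command([
  [0,-3,0,0,0],
  [0,-6,0,0,0],
  [0,-9,0,0,0],
  [0,-12,0,0,0],
  [0,-12.5,0,0,0],
])

```text
t: 15.65
eef_pos: [541.1, -54.9, 126.4]
tcp_rot: [3.137, -0.003, 0.039]
ft_force: [-2.0, -22.7, 2.1]
opening: 0.272
grip_force: 30.3
```

arm_command([
  [0,14,0,0,0],
  [45,14,0,0,0],
  [90,14,0,0,0],
  [124,14,0,0,0],
  [124,9,0,0,0],
])

```text
t: 16.15
eef_pos: [667.7, -57.1, 124.8]
tcp_rot: [3.141, -0.003, 0.037]
ft_force: [-0.5, -0.6, -3.8]
opening: 0.271
grip_force: 30.0
```

arm_command([
  [0,-3,0,0,0],
  [0,-6,0,0,0],
  [0,-9,0,0,0],
  [0,-12,0,0,0],
  [0,-12,0,0,0],
])

```text
t: 16.65
eef_pos: [662.7, -44.7, 125.8]
tcp_rot: [3.141, 0.0, 0.037]
ft_force: [-0.0, -2.3, -4.7]
opening: 0.271
grip_force: 30.0
```

```bash
python3 -c "
from h import *
print(env.state()['eef_pos'],env.state()['ft_force']);plate()"
```

```text
[662.73759503 -44.74868073 125.82197175] [-0.02924874 -2.29636319 -4.72761795]
top [239.8 188.5] 82 [606.   87.8]
scene [276.9 174.9] 46 [425.9   1.2]
scene [312.8 239.5] 379 [666.4  33.8]
```

arm_command([
  [0,16,0,0,0],
  [-45,16,0,0,0],
  [-90,16,0,0,0],
  [-124,16,0,0,0],
  [-124,10,0,0,0],
])

```text
t: 17.25
eef_pos: [536.0, -60.2, 126.0]
tcp_rot: [-3.141, 0.002, 0.035]
ft_force: [-0.1, 0.2, -2.9]
opening: 0.275
grip_force: 30.0
```

arm_command([
  [0,-3,0,0,0],
  [0,-6,0,0,0],
  [0,-8,0,0,0],
  [0,-10,0,0,0],
  [0,-10,0,0,0],
])

```text
t: 17.75
eef_pos: [539.9, -49.6, 125.6]
tcp_rot: [3.141, 0.0, 0.038]
ft_force: [-1.0, -4.3, -1.3]
opening: 0.272
grip_force: 30.0
```

arm_command([
  [0,15,0,0,0],
  [0,30,0,0,0],
  [0,60,0,0,0],
  [0,100,0,0,0],
  [0,100,0,0,0],
])

```text
t: 18.25
eef_pos: [543.5, -154.2, 125.5]
tcp_rot: [3.141, -0.001, 0.033]
ft_force: [-0.8, -0.1, -3.8]
opening: 0.274
grip_force: 30.0
```

```bash
python3 - <<'E'
from h import *
print(env.state()['eef_pos'],env.state()['ft_force']);plate()
for n in('top','scene'): cam(n,n+'4.png')
a=cv2.imread('pics/top4.png')[90:260,200:430];b=cv2.imread('pics/scene4.png')[130:290,100:350]
cv2.imwrite('pics/m4.png',np.hstack([cv2.resize(a,(400,296)),cv2.resize(b,(393,251),),][:1]+[cv2.resize(b,(400,296))]))
delta(499,-229,150,-.047)
E
```

```text
[ 543.5244546  -154.20258529  125.47597686] [-0.84425662 -0.12256894 -3.81528035]
top [239.4 188.2] 72 [606.9  89. ]
top [259.6 204.6] 85 [558.2  32.4]
top [242.1 226.5] 82 [496.7  83.3]
scene [305.  195.8] 352 [519.8  53.6]
scene [328.8 217. ] 104 [604.8  91.3]
scene [312.7 239.5] 379 [666.5  33.6]
move tool [-46.6  77.9 -24.6   4.8] now [ 542.8 -149.4  125.4] 0.036
```

View pics/m4.png

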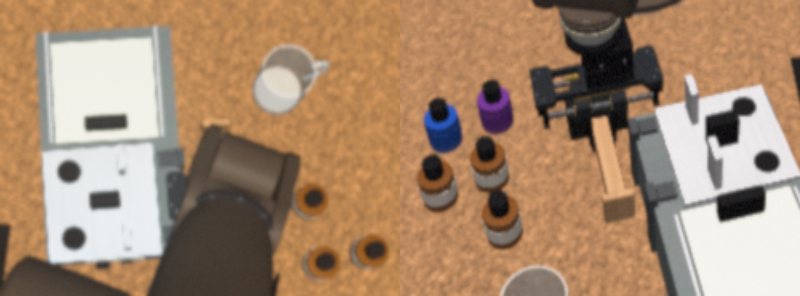

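The plate is clear of both clips and straight, and the jars stand where they were. Now I put the mallet down.

arm_command([
  [-20,35,0,2,0],
  [-45,75,0,4.8,0],
  [-45,75,50,4.8,0],
  [-45,75,95,4.8,0],
  [-45,75,112,4.8,0],
])

```text
t: 18.95
eef_pos: [499.3, -224.7, 10.4]
tcp_rot: [-3.14, 0.004, -0.047]
ft_force: [0.1, -0.2, -2.7]
opening: 0.273
grip_force: 30.0
```

```bash
python3 -c "
from h import *
delta(499,-227,7,-.047)"
```

```text
move tool [-0.2  2.3  3.4  0. ] now [ 499.3 -224.7   10.4] -0.047
```

arm_command([
  [0,0,0,0,0],
  [0,0,1,0,0],
  [0,0,2,0,0],
  [0,0,2,0,0],
  [0,0,2,0,0],
])

```text
t: 19.45
eef_pos: [501.2, -225.9, 12.6]
tcp_rot: [3.141, -0.001, -0.047]
ft_force: [0.2, -0.4, -4.3]
opening: 0.273
grip_force: 30.0
```

arm_command([
  [0,0,1,0,0],
  [0,0,3,0,0],
  [0,0,5,0,0],
  [0,0,6,0,0],
  [0,0,6,0,0],
])

```text
t: 19.95
eef_pos: [500.8, -225.9, 6.6]
tcp_rot: [3.141, -0.0, -0.047]
ft_force: [-4.2, 1.7, 12.0]
opening: 0.27
grip_force: 30.0
```

arm_command([
  [0,0,0,0,1],
  [0,0,0,0,1],
  [0,0,0,0,1],
  [0,0,0,0,1],
  [0,0,0,0,1],
])

```text
t: 20.45
eef_pos: [500.8, -225.8, 5.5]
tcp_rot: [3.142, 0.0, -0.047]
ft_force: [-0.3, -0.2, -0.7]
opening: 0.636
grip_force: 0.0
```

arm_command([
  [0,0,-45,0,0.8],
  [0,0,-90,0,0.7],
  [0,0,-140,0,0.7],
  [0,0,-190,0,0.7],
  [0,0,-220,-8,0.7],
])

```text
t: 20.95
eef_pos: [501.3, -226.0, 229.5]
tcp_rot: [3.139, -0.003, 0.093]
ft_force: [-0.5, 0.1, -0.3]
opening: 0.7
grip_force: 0.0
```

arm_command([
  [0,-40,0,-8,0.7],
  [0,-80,0,-16,0.7],
  [0,-120,0,-24,0.7],
  [20,-160,0,-32,0.7],
  [40,-200,0,-40,0.7],
])

```text
t: 21.45
eef_pos: [522.1, -21.5, 226.0]
tcp_rot: [3.141, -0.0, 0.796]
ft_force: [1.5, -1.2, 0.4]
opening: 0.698
grip_force: 0.0
```

arm_command([
  [0,0,0,-8,0.7],
  [0,0,0,-16,0.7],
  [0,0,0,-24,0.7],
  [0,0,0,-32,0.7],
  [0,0,0,-40,0.7],
])

```text
t: 21.95
eef_pos: [522.0, -22.9, 225.5]
tcp_rot: [-3.141, 0.0, 1.495]
ft_force: [-0.5, -0.5, -0.1]
opening: 0.701
grip_force: 0.0
```

```bash
python3 - <<'E'
from h import *
delta(557.5,32,112,1.615)
cam('scene')
c=cam('top','top5.png');print([(np.round(ce,1),np.round(onz(c,*ce,74)[:2])) for ce,a,r in dark(c,70,40,500) if ce[0]>320 and 150<ce[1]<260])
E
```

```text
move tool [ 57.4  31.2 113.5  -6.9] now [522.  -22.9 225.5] 1.495
[(array([380.1, 203.5]), array([ 556., -316.])), (array([415.1, 233.2]), array([ 467., -412.])), (array([348.4, 238.2]), array([ 458., -220.])), (array([386.7, 239.8]), array([ 450., -329.]))]
```

arm_command([
  [28,16,0,-6.9,0.7],
  [57.4,31.2,0,-6.9,0.7],
  [57.4,31.2,50,-6.9,0.7],
  [57.4,31.2,95,-6.9,0.7],
  [57.4,31.2,115,-6.9,0.7],
])

```text
t: 22.55
eef_pos: [556.3, 32.0, 107.2]
tcp_rot: [-3.137, -0.0, 1.605]
ft_force: [0.6, -0.3, 0.8]
opening: 0.699
grip_force: 0.0
```

arm_command([
  [0,0,0,0,0.5],
  [0,0,0,0,0],
  [0,0,0,0,0],
  [0,0,0,0,0],
  [0,0,0,0,0],
])

```text
t: 23.05
eef_pos: [557.6, 31.6, 111.6]
tcp_rot: [3.142, 0.0, 1.609]
ft_force: [-9.6, -1.3, 7.1]
opening: 0.342
grip_force: 4.9
```

arm_command([
  [0,0,0,0,0],
  [0,0,0,0,0],
  [0,0,0,0,0],
  [0,0,0,0,0],
  [0,0,0,0,0],
])

```text
t: 23.55
eef_pos: [556.3, 31.6, 111.3]
tcp_rot: [-3.139, 0.0, 1.61]
ft_force: [-9.8, -1.2, 7.4]
opening: 0.25
grip_force: 30.0
```

arm_command([
  [0,0,-5,0,0],
  [0,0,-20,0,0],
  [0,0,-45,0,0],
  [0,0,-70,0,0],
  [0,0,-70,0,0],
])

```text
t: 24.05
eef_pos: [559.1, 31.7, 183.3]
tcp_rot: [3.137, 0.0, 1.609]
ft_force: [0.4, 0.7, -7.4]
opening: 0.248
grip_force: 30.0
```

```bash
python3 -c "
from h import *
s=env.state();print(s['ft_force'],s['opening'],s['moment'],s['tcp_rot'])
delta(435,317,27,1.423)
plate()"
```

```text
[ 0.38798721  0.67427939 -7.39169512] 0.24788656313264845 [-0.02447927 -0.12267297 -0.02896566] [3.13657626e+00 4.97521070e-04 1.60896123e+00]
move tool [ 289.9 -113.1  156.3   10.7] now [559.1  31.7 183.3] 1.609
scene [331.4 198. ] 110 [542.8 116.6]
scene [268.1 205.6] 60 [533.3 -45.1]
scene [327.3 220.1] 111 [614.3  84.7]
scene [312.8 239.3] 393 [665.8  33.8]
```

arm_command([
  [30,-12,0,2,0],
  [66,-26,0,4,0],
  [102,-40,0,6,0],
  [138,-54,0,8,0],
  [174,-68,0,10.7,0],
])

```text
t: 24.65
eef_pos: [481.8, 204.0, 178.9]
tcp_rot: [-3.139, 0.001, 1.421]
ft_force: [0.4, 0.1, -7.2]
opening: 0.252
grip_force: 30.0
```

```bash
python3 -c "
from h import *
delta(435,317,27,1.423)"
```

```text
move tool [ 1.048e+02 -6.320e+01  1.519e+02 -1.000e-01] now [481.8 204.  178.9] 1.421
```

arm_command([
  [36,-21,0,0,0],
  [72,-42,0,0,0],
  [105,-63,10,0,0],
  [105,-63,45,0,0],
  [105,-63,80,0,0],
])

```text
t: 25.15
eef_pos: [435.3, 317.0, 98.5]
tcp_rot: [-3.141, 0.0, 1.425]
ft_force: [1.0, 0.8, -8.6]
opening: 0.251
grip_force: 30.0
```

arm_command([
  [0,0,20,0,0],
  [0,0,40,0,0],
  [0,0,50,0,0],
  [0,0,58,0,0],
  [0,0,58,0,0],
])

```text
t: 25.65
eef_pos: [436.1, 315.8, 41.6]
tcp_rot: [-3.14, 0.001, 1.422]
ft_force: [0.4, 0.4, -8.0]
opening: 0.251
grip_force: 30.0
```

```bash
python3 - <<'E'
from h import *
delta(435,317,26,1.423)
for n in('top','scene'): cam(n,n+'6.png')
a=cv2.imread('pics/top6.png')[130:320,80:330];b=cv2.imread('pics/scene6.png')[100:290,250:500]
cv2.imwrite('pics/m6.png',np.hstack([cv2.resize(a,(400,304)),cv2.resize(b,(400,304))]))
E
```

```text
move tool [ 1.  -1.3 15.6 -0. ] now [436.1 315.8  41.6] 1.422
```

View pics/m6.png

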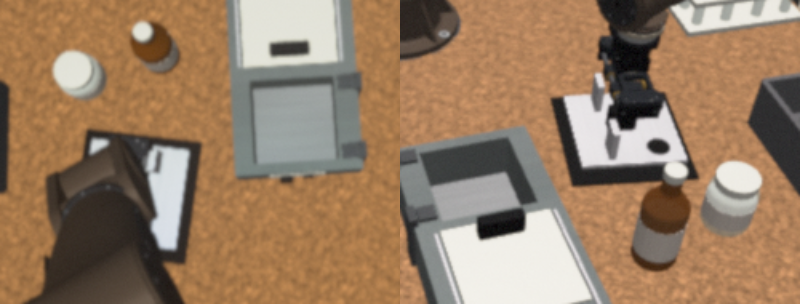

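The plate hangs level over the mat, aligned and with even margins. The well is open and empty.

arm_command([
  [1,-1,5,0,0],
  [1,-1,9,0,0],
  [1,-1,12,0,0],
  [1,-1,14,0,0],
  [1,-1,15.5,0,0],
])

```text
t: 26.25
eef_pos: [435.7, 317.2, 26.9]
tcp_rot: [3.142, 0.0, 1.422]
ft_force: [-0.1, 0.6, -7.8]
opening: 0.254
grip_force: 30.0
```

arm_command([
  [0,0,1,0,0],
  [0,0,2,0,0],
  [0,0,2,0,0],
  [0,0,2,0,0],
  [0,0,2,0,0],
])

```text
t: 26.75
eef_pos: [435.7, 317.3, 25.4]
tcp_rot: [3.141, -0.0, 1.423]
ft_force: [-2.4, -1.8, 0.7]
opening: 0.25
grip_force: 30.0
```

arm_command([
  [0,0,0,0,0.7],
  [0,0,0,0,0.7],
  [0,0,0,0,0.7],
  [0,0,0,0,0.7],
  [0,0,0,0,0.7],
])

```text
t: 27.25
eef_pos: [435.7, 317.3, 25.1]
tcp_rot: [3.141, -0.0, 1.422]
ft_force: [0.8, 0.4, -0.2]
opening: 0.616
grip_force: 0.0
```

arm_command([
  [0,0,0,0,0.7],
  [0,0,-40,0,0.7],
  [0,0,-85,0,0.7],
  [0,0,-130,0,0.7],
  [-20,10,-170,8,0.7],
])

```text
t: 27.75
eef_pos: [442.2, 297.0, 197.3]
tcp_rot: [3.141, -0.001, 1.284]
ft_force: [0.4, 0.0, 0.8]
opening: 0.699
grip_force: 0.0
```

arm_command([
  [-45,10,0,8,0.7],
  [-90,20,0,16,0.7],
  [-135,30,0,24,0.7],
  [-180,40,0,32,0.7],
  [-225,50,0,40,0.7],
])

```text
t: 28.25
eef_pos: [426.2, 64.4, 195.3]
tcp_rot: [3.141, -0.0, 0.579]
ft_force: [1.7, 0.0, 0.5]
opening: 0.701
grip_force: 0.0
```

```bash
python3 - <<'E'
from h import *
delta(557,-318,150,.037)
cam('top','top7.png');c=cam('scene')
f=c['frame'].astype(int)
k=np.zeros(f.shape[:2],np.uint8);m=(f.min(2)>185)&(f[...,0]-f[...,2]<4);k[150:220,335:445]=m[150:220,335:445]
cs,_=cv2.findContours(k,0,1);w=np.float32([onz(c,*p[0],12)[:2] for p in max(cs,key=cv2.contourArea)]);print('plate',cv2.minAreaRect(w))
print([(np.round(ce,1),np.round(onz(c,*ce,74)[:2])) for ce,a,r in dark(c,70,40,700) if ce[0]<230 and 150<ce[1]<260])
E
```

```text
move tool [-99.9 391.7  45.3  31.1] now [426.2  64.4 195.3] 0.579
plate ((437.59088134765625, 324.7385559082031), (180.04112243652344, 181.27859497070312), 81.49073028564453)
[(array([157. , 179.4]), array([ 345., -311.])), (array([123.9, 189.1]), array([ 364., -398.])), (array([164.5, 195.4]), array([ 412., -296.])), (array([153.3, 210.4]), array([ 461., -327.])), (array([196.3, 216.3]), array([ 506., -224.])), (array([120.1, 220.5]), array([ 478., -409.])), (array([161.1, 239.4]), array([ 564., -314.]))]
```

arm_command([
  [-12,46,0,8,0.6],
  [-24,92,0,16,0.6],
  [-36,138,0,24,0.6],
  [-48,184,0,31,0.6],
  [-60,230,0,31,0.6],
])

```text
t: 28.85
eef_pos: [504.1, -160.4, 195.2]
tcp_rot: [3.142, -0.0, 0.041]
ft_force: [0.5, 0.5, -0.4]
opening: 0.601
grip_force: 0.0
```

```bash
python3 -c "
from h import *
delta(557,-318,150,.037)"
```

```text
move tool [ 46.5 159.7  45.2   0.2] now [ 504.1 -160.4  195.2] 0.041
```

arm_command([
  [12,40,0,0,0.6],
  [24,80,0,0,0.6],
  [36,120,10,0,0.6],
  [46.5,160,25,0,0.6],
  [46.5,160,45,0,0.6],
])

```text
t: 29.35
eef_pos: [558.4, -320.6, 149.5]
tcp_rot: [3.14, -0.002, 0.042]
ft_force: [-0.3, 0.3, -0.6]
opening: 0.601
grip_force: 0.0
```

```bash
cat >> h.py <<'E'
def jars():
    c=cam('scene')
    print('jars',[(np.round(onz(c,*ce,74)[:2]-[8,2]),int(a)) for ce,a,r in dark(c,70,80,200) if ce[0]<250 and 150<ce[1]<290])
E
python3 -c "
from h import *
delta(557,-318,53,.037);jars()"
```

```text
move tool [-1.3 -2.7 96.5  0.3] now [ 558.4 -320.6  149.5] 0.042
jars [(array([ 453., -329.]), 120), (array([ 470., -411.]), 129), (array([ 556., -316.]), 147)]
```

arm_command([
  [-1,-3,40,0,0.6],
  [-1,-3,70,0,0.6],
  [-1,-3,90,0,0.6],
  [-1,-3,95,0,0.3],
  [-1,-3,95,0,0],
])

```text
t: 29.9
eef_pos: [556.0, -313.0, 55.2]
tcp_rot: [-3.141, 0.001, 0.045]
ft_force: [0.2, -0.4, 0.4]
opening: 0.484
grip_force: 0.0
```

arm_command([
  [0,0,0,0,0],
  [0,0,0,0,0],
  [0,0,0,0,0],
  [0,0,0,0,0],
  [0,0,0,0,0],
])

```text
t: 30.4
eef_pos: [556.5, -314.2, 56.4]
tcp_rot: [3.14, -0.002, 0.043]
ft_force: [0.1, -1.8, 7.1]
opening: 0.31
grip_force: 29.9
```

arm_command([
  [0,0,0,0,0],
  [0,0,-20,0,0],
  [0,0,-60,0,0],
  [0,0,-105,0,0],
  [0,0,-150,0,0],
])

```text
t: 30.9
eef_pos: [555.4, -313.4, 206.7]
tcp_rot: [-3.141, 0.001, 0.044]
ft_force: [1.2, -0.2, -2.3]
opening: 0.308
grip_force: 29.9
```

```bash
cat >> h.py <<'E'
def bw(bx,by): return 558.5+.9993*bx-.037*by, 23.5+.037*bx+.9993*by
E
python3 -c "
from h import *
print(env.state()['opening'],env.state()['ft_force']);delta(*bw(35,-35),200,.037);jars()"
```

```text
0.3082202992034366 [ 1.22476564 -0.20572392 -2.31404968]
move tool [  52.6 -301.2    6.7    0.4] now [ 555.4 -313.4  206.7] 0.044
jars [(array([ 356., -400.]), 103), (array([ 469., -411.]), 129)]
```

arm_command([
  [6,-36,0,0,0],
  [14,-80,0,0,0],
  [22,-125,0,0,0],
  [30,-170,0,0,0],
  [38,-215,0,0,0],
])

```text
t: 31.45
eef_pos: [584.2, -95.5, 205.1]
tcp_rot: [-3.142, 0.0, 0.043]
ft_force: [0.5, -0.2, -1.8]
opening: 0.307
grip_force: 29.9
```

arm_command([
  [8,-40,0,0,0],
  [14.5,-86,0,0,0],
  [14.5,-86,30,0,0],
  [14.5,-86,60,0,0],
  [14.5,-86,80,0,0],
])

```text
t: 31.95
eef_pos: [594.3, -10.0, 123.3]
tcp_rot: [-3.141, 0.002, 0.045]
ft_force: [0.8, -0.9, -1.3]
opening: 0.31
grip_force: 29.9
```

```bash
python3 - <<'E'
from h import *
delta(*bw(35,-35),66,.037);jars()
c=cam('scene','scene8.png');c=cam('top','top8.png')
E
```

```text
move tool [ 0.5  0.2 57.3  0.4] now [594.3 -10.  123.3] 0.045
jars [(array([ 337., -313.]), 105), (array([ 356., -400.]), 103), (array([ 453., -329.]), 123), (array([ 470., -411.]), 132)]
```

arm_command([
  [0,0,15,0,0],
  [0,0,30,0,0],
  [0,0,45,0,0],
  [0,0,53,0,0],
  [0,0,55,0,0],
])

```text
t: 32.6
eef_pos: [595.4, -10.9, 70.4]
tcp_rot: [3.141, -0.0, 0.043]
ft_force: [-0.1, 0.8, -2.3]
opening: 0.307
grip_force: 29.9
```

arm_command([
  [0,0,1,0,0],
  [0,0,2,0,0],
  [0,0,3,0,0],
  [0,0,4,0,0],
  [0,0,4,0,0],
])

```text
t: 33.1
eef_pos: [595.2, -10.7, 66.2]
tcp_rot: [3.142, -0.0, 0.044]
ft_force: [-0.4, -0.8, -2.6]
opening: 0.309
grip_force: 29.9
```

Two millimetres more, then release to 0.5 and rise.

arm_command([
  [0,0,1,0,0],
  [0,0,2,0,0],
  [0,0,2,0,0],
  [0,0,2,0,0.5],
  [0,0,2,0,0.5],
])

```text
t: 33.6
eef_pos: [595.2, -10.7, 64.1]
tcp_rot: [3.142, -0.0, 0.044]
ft_force: [0.6, 0.1, -0.4]
opening: 0.425
grip_force: 0.0
```

arm_command([
  [0,0,0,0,0.5],
  [0,0,0,0,0.5],
  [0,0,0,0,0.5],
  [0,0,-10,0,0.5],
  [0,0,-40,0,0.5],
])

```text
t: 34.1
eef_pos: [594.0, -10.6, 103.0]
tcp_rot: [-3.141, 0.004, 0.044]
ft_force: [1.1, -0.4, 0.4]
opening: 0.499
grip_force: 0.0
```

arm_command([
  [0,0,-45,0,0.6],
  [0,0,-90,0,0.6],
  [0,45,-90,0,0.6],
  [-20,90,-90,0,0.6],
  [-40,135,-90,0,0.6],
])

```text
t: 34.6
eef_pos: [560.6, -148.5, 195.2]
tcp_rot: [3.141, -0.001, 0.045]
ft_force: [0.1, -0.1, 0.5]
opening: 0.598
grip_force: 0.0
```

```bash
python3 - <<'E'
from h import *
jars();c=cam('top','top9.png')
print([(np.round(onz(c,*ce,82)[:2]),int(a)) for ce,a,r in dark(c,70,35,200) if 220<ce[0]<310 and 170<ce[1]<245])
delta(452,-330,150,.037)
E
```

```text
jars [(array([ 353., -180.]), 155), (array([ 337., -313.]), 105), (array([ 356., -400.]), 103), (array([ 453., -329.]), 121), (array([ 470., -411.]), 131)]
[(array([605., -98.]), 181), (array([594., -14.]), 53)]
move tool [-1.144e+02  1.740e+02  4.500e+01  1.000e-01] now [ 559.5 -151.7  195. ] 0.039
```

arm_command([
  [-28,43,0,0,0.6],
  [-56,86,0,0,0.6],
  [-84,130,0,0,0.6],
  [-112,173,10,0,0.6],
  [-114.5,174,45,0,0.6],
])

```text
t: 35.2
eef_pos: [453.9, -330.6, 152.1]
tcp_rot: [3.136, -0.005, 0.04]
ft_force: [1.7, -0.5, -0.7]
opening: 0.6
grip_force: 0.0
```

```bash
python3 -c "
from h import *
delta(452,-330,55,.037);jars()"
```

```text
move tool [-1.9 -0.7 97.1  0.2] now [ 453.9 -330.6  152.1] 0.04
jars [(array([ 285., -397.]), 168), (array([ 356., -400.]), 102), (array([ 453., -329.]), 119), (array([ 470., -411.]), 130)]
```

arm_command([
  [-1,0,40,0,0.6],
  [-1,0,70,0,0.6],
  [-1,0,90,0,0.6],
  [-1,0,95,0,0.3],
  [-1,0,95,0,0],
])

```text
t: 35.75
eef_pos: [453.8, -325.6, 54.4]
tcp_rot: [-3.141, 0.001, 0.044]
ft_force: [-0.3, -0.2, 0.2]
opening: 0.484
grip_force: 0.0
```

arm_command([
  [0,0,0,0,0],
  [0,0,0,0,0],
  [0,0,0,0,0],
  [0,0,0,0,0],
  [0,0,0,0,0],
])

```text
t: 36.25
eef_pos: [453.9, -326.8, 55.4]
tcp_rot: [3.14, -0.002, 0.044]
ft_force: [-0.0, -0.9, 8.1]
opening: 0.31
grip_force: 29.9
```

arm_command([
  [0,0,0,0,0],
  [0,0,-20,0,0],
  [0,0,-60,0,0],
  [0,0,-105,0,0],
  [0,0,-150,0,0],
])

```text
t: 36.75
eef_pos: [452.9, -325.8, 205.9]
tcp_rot: [-3.141, 0.001, 0.044]
ft_force: [0.5, -0.6, -2.0]
opening: 0.313
grip_force: 29.9
```

```bash
python3 -c "
from h import *
print(env.state()['opening'],env.state()['ft_force']);delta(*bw(35,35),200,.037);jars()"
```

```text
0.31260008363063757 [ 0.50807593 -0.58776537 -1.97397771]
move tool [ 156.  -379.1    5.9    0.4] now [ 452.9 -325.8  205.9] 0.044
jars [(array([ 356., -400.]), 102), (array([ 469., -411.]), 130)]
```

arm_command([
  [15,-36,0,0,0],
  [33,-80,0,0,0],
  [50,-122,0,0,0],
  [68,-165,0,0,0],
  [86,-209,0,0,0],
])

```text
t: 37.3
eef_pos: [530.2, -111.9, 204.2]
tcp_rot: [3.142, 0.0, 0.043]
ft_force: [1.0, -0.7, -1.8]
opening: 0.309
grip_force: 29.9
```

arm_command([
  [17,-42,0,0,0],
  [35,-85,0,0,0],
  [52,-127,0,0,0],
  [70,-170,0,0,0],
  [70,-170,30,0,0],
])

```text
t: 37.8
eef_pos: [595.2, 63.9, 176.6]
tcp_rot: [-3.141, -0.007, 0.048]
ft_force: [1.0, -0.4, -2.7]
opening: 0.312
grip_force: 29.9
```

```bash
python3 -c "
from h import *
delta(*bw(35,35),66,.037);jars()"
```

```text
move tool [ -3.2   4.  110.6   0.6] now [595.2  63.9 176.6] 0.048
jars [(array([ 337., -313.]), 104), (array([ 356., -401.]), 101), (array([ 483., -434.]), 132)]
```

arm_command([
  [0,0,20,0,0],
  [0,0,35,0,0],
  [0,0,45,0,0],
  [0,0,45,0,0],
  [0,0,45,0,0],
])

```text
t: 38.35
eef_pos: [592.8, 58.9, 129.6]
tcp_rot: [3.142, -0.0, 0.043]
ft_force: [0.4, -0.4, -1.5]
opening: 0.306
grip_force: 29.9
```

```bash
python3 -c "
from h import *
delta(*bw(35,35),64,.037)"
```

```text
move tool [-0.5 -0.9 65.6  0.4] now [592.8  58.9 129.6] 0.043
```

arm_command([
  [0,0,15,0,0],
  [0,-1,30,0,0],
  [0,-1,45,0,0],
  [0,-1,57,0,0],
  [0,-1,61,0,0],
])

```text
t: 38.85
eef_pos: [592.4, 60.1, 67.6]
tcp_rot: [3.142, 0.001, 0.043]
ft_force: [-0.3, -0.1, -1.3]
opening: 0.307
grip_force: 29.9
```

arm_command([
  [0,0,1,0,0],
  [0,0,2,0,0],
  [0,0,3,0,0],
  [0,0,4,0,0],
  [0,0,4.5,0,0],
])

```text
t: 39.35
eef_pos: [592.7, 60.2, 63.8]
tcp_rot: [3.141, -0.0, 0.044]
ft_force: [0.1, 0.2, -1.9]
opening: 0.308
grip_force: 29.9
```

arm_command([
  [0,0,0.5,0,0],
  [0,0,1,0,0],
  [0,0,1,0,0.5],
  [0,0,1,0,0.5],
  [0,0,1,0,0.5],
])

```text
t: 39.85
eef_pos: [592.6, 60.3, 62.6]
tcp_rot: [3.142, -0.0, 0.044]
ft_force: [-0.5, 0.5, -0.3]
opening: 0.479
grip_force: 0.0
```

arm_command([
  [0,0,0,0,0.5],
  [0,0,0,0,0.5],
  [0,0,0,0,0.5],
  [0,0,-10,0,0.5],
  [0,0,-40,0,0.5],
])

```text
t: 40.35
eef_pos: [591.4, 60.2, 101.5]
tcp_rot: [-3.141, 0.004, 0.044]
ft_force: [0.2, -0.4, -0.7]
opening: 0.495
grip_force: 0.0
```

arm_command([
  [0,0,-45,0,0.6],
  [0,0,-90,0,0.6],
  [-8,45,-90,0,0.6],
  [-16,90,-90,0,0.6],
  [-24,135,-90,0,0.6],
])

```text
t: 40.85
eef_pos: [574.1, -76.9, 193.9]
tcp_rot: [3.141, -0.001, 0.045]
ft_force: [1.1, -1.0, -0.7]
opening: 0.601
grip_force: 0.0
```

arm_command([
  [-8,45,0,0,0.6],
  [-16,90,0,0,0.6],
  [-24,135,0,0,0.6],
  [-32,180,0,0,0.6],
  [-40,220,0,0,0.6],
])

```text
t: 41.35
eef_pos: [543.6, -299.4, 193.5]
tcp_rot: [3.141, -0.001, 0.043]
ft_force: [0.2, 0.8, 0.2]
opening: 0.601
grip_force: 0.0
```

```bash
python3 - <<'E'
from h import *
jars();c=cam('top','top10.png')
print([(np.round(ce),np.round(onz(c,*ce,78)[:2]),int(a)) for ce,a,r in dark(c,70,35,200) if 220<ce[0]<450 and 170<ce[1]<255])
delta(483,-434,150,.037)
E
```

```text
jars [(array([ 336., -368.]), 191), (array([ 337., -313.]), 107), (array([ 483., -434.]), 132)]
[(array([435., 196.]), array([ 573., -475.]), 130), (array([276., 192.]), array([595., -14.]), 52), (array([251., 196.]), array([588.,  56.]), 51), (array([417., 242.]), array([ 442., -414.]), 43)]
move tool [-6.530e+01  1.299e+02  4.310e+01  1.000e-01] now [ 543.1 -301.6  193.1] 0.039
```

arm_command([
  [-20,40,0,0,0.6],
  [-40,80,0,0,0.6],
  [-60,120,0,0,0.6],
  [-65,130,20,0,0.6],
  [-65,130,43,0,0.6],
])

```text
t: 41.95
eef_pos: [484.2, -431.8, 150.4]
tcp_rot: [3.14, -0.002, 0.041]
ft_force: [0.1, 0.3, -0.4]
opening: 0.6
grip_force: 0.0
```

```bash
python3 - <<'E'
from h import *
delta(483,-434,56,.037);jars();cam('scene','scene11.png')
b=cv2.imread('pics/scene11.png')[90:290,60:340];cv2.imwrite('pics/m11.png',cv2.resize(b,(700,500)))
E
```

```text
move tool [-1.3  2.1 94.4  0.2] now [ 484.2 -431.8  150.4] 0.041
jars [(array([ 337., -313.]), 105), (array([ 484., -434.]), 133)]
```

View pics/m11.png

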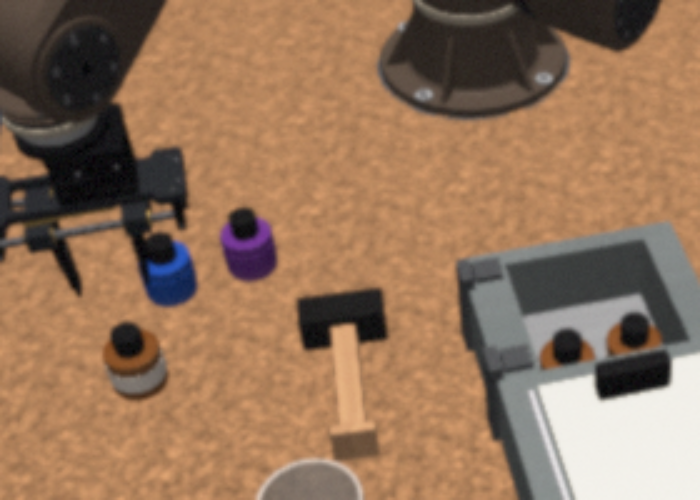

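Two jars stand in the well, the mallet lies on the bench, and the third jar is upright at crop (135,355). It was knocked aside but not toppled.

arm_command([
  [-1,3,40,0,0.6],
  [-1,3,70,0,0.6],
  [-1,3,90,0,0.6],
  [-1,3,94,0,0.3],
  [-1,3,94,0,0],
])

```text
t: 42.55
eef_pos: [484.6, -432.8, 56.5]
tcp_rot: [3.141, -0.0, 0.044]
ft_force: [-0.0, 0.0, 1.0]
opening: 0.486
grip_force: 0.0
```

arm_command([
  [0,0,0,0,0],
  [0,0,0,0,0],
  [0,0,0,0,0],
  [0,0,0,0,0],
  [0,0,0,0,0],
])

```text
t: 43.05
eef_pos: [484.6, -433.7, 57.2]
tcp_rot: [3.139, -0.002, 0.044]
ft_force: [0.5, -1.0, 6.6]
opening: 0.307
grip_force: 29.9
```

arm_command([
  [0,0,0,0,0],
  [0,0,-20,0,0],
  [0,0,-60,0,0],
  [0,0,-105,0,0],
  [0,0,-150,0,0],
])

```text
t: 43.55
eef_pos: [483.6, -432.6, 207.3]
tcp_rot: [-3.141, 0.001, 0.044]
ft_force: [0.6, -0.3, -2.5]
opening: 0.31
grip_force: 29.9
```

```bash
python3 -c "
from h import *
print(env.state()['opening'],env.state()['ft_force']);delta(*bw(-35,-35),200,.037);jars()"
```

```text
0.3100125062955329 [ 0.61223468 -0.25823469 -2.45935127]
move tool [ 5.950e+01 -4.176e+02  7.300e+00  4.000e-01] now [ 483.6 -432.6  207.3] 0.044
jars [(array([ 337., -313.]), 106), (array([ 356., -400.]), 102)]
```

Floor contact should come at TCP z about 65.

arm_command([
  [6,-40,0,0,0],
  [12,-84,0,0,0],
  [18,-128,0,0,0],
  [24,-172,0,0,0],
  [30,-215,0,0,0],
])

```text
t: 44.1
eef_pos: [504.2, -215.0, 205.7]
tcp_rot: [-3.142, -0.0, 0.043]
ft_force: [0.4, -0.1, -2.2]
opening: 0.307
grip_force: 29.9
```

arm_command([
  [6,-44,0,0,0],
  [12,-88,0,0,0],
  [18,-132,0,0,0],
  [25,-176,0,0,0],
  [29,-202,0,0,0],
])

```text
t: 44.6
eef_pos: [524.4, -11.0, 205.8]
tcp_rot: [-3.141, -0.0, 0.045]
ft_force: [-0.8, -0.7, -1.5]
opening: 0.304
grip_force: 29.9
```

arm_command([
  [0,0,30,0,0],
  [0,0,55,0,0],
  [0,0,70,0,0],
  [0,0,70,0,0],
  [0,0,70,0,0],
])

```text
t: 45.1
eef_pos: [524.8, -13.8, 136.0]
tcp_rot: [3.142, 0.0, 0.044]
ft_force: [-0.0, -0.4, -2.3]
opening: 0.308
grip_force: 29.9
```

```bash
python3 -c "
from h import *
delta(*bw(-35,-35),65,.037)"
```

```text
move tool [ 0.  -1.1 71.   0.4] now [524.8 -13.8 136. ] 0.044
```

arm_command([
  [0,-1,18,0,0],
  [0,-1,36,0,0],
  [0,-1,52,0,0],
  [0,-1,63,0,0],
  [0,-1,66,0,0],
])

```text
t: 45.6
eef_pos: [524.7, -12.9, 69.4]
tcp_rot: [3.142, 0.0, 0.044]
ft_force: [0.6, -0.1, -2.7]
opening: 0.307
grip_force: 29.9
```

arm_command([
  [0,0,1,0,0],
  [0,0,2,0,0],
  [0,0,3,0,0],
  [0,0,4,0,0],
  [0,0,5,0,0],
])

```text
t: 46.1
eef_pos: [525.1, -12.9, 65.1]
tcp_rot: [3.141, -0.001, 0.044]
ft_force: [-1.6, -2.9, 14.2]
opening: 0.307
grip_force: 30.0
```

arm_command([
  [0,0,-0.5,0,0.5],
  [0,0,-0.5,0,0.5],
  [0,0,-0.5,0,0.5],
  [0,0,-0.5,0,0.5],
  [0,0,-0.5,0,0.5],
])

```text
t: 46.6
eef_pos: [524.7, -12.8, 65.1]
tcp_rot: [3.142, 0.0, 0.044]
ft_force: [-0.1, 0.0, -0.7]
opening: 0.495
grip_force: 0.0
```

arm_command([
  [0,0,-10,0,0.5],
  [0,0,-40,0,0.5],
  [0,0,-85,0,0],
  [0,0,-130,0,0],
  [45,0,-130,0,0],
])

```text
t: 47.1
eef_pos: [569.3, -10.9, 203.1]
tcp_rot: [3.14, -0.009, 0.044]
ft_force: [0.8, -0.2, -0.6]
opening: 0.301
grip_force: 0.0
```

arm_command([
  [45,-5,0,0,0],
  [90,-15,0,0,0],
  [130,-35,0,0,0],
  [155,-35,0,0,0],
  [155,-35,0,0,0],
])

```text
t: 47.6
eef_pos: [724.9, 31.6, 194.7]
tcp_rot: [3.142, -0.0, 0.045]
ft_force: [-0.9, 0.2, -0.2]
opening: 0.002
grip_force: 0.0
```

```bash
python3 - <<'E'
from h import *
delta(*bw(165,0),108,.037);jars();c=cam('top','top12.png')
print(env.state()['opening'],[(np.round(onz(c,*ce,78)[:2]),int(a)) for ce,a,r in dark(c,70,35,200) if 220<ce[0]<320 and 150<ce[1]<255])
cam('scene','scene12.png')
b=cv2.imread('pics/scene12.png')[100:320,100:400];cv2.imwrite('pics/m12.png',cv2.resize(b,(750,550)))
E
```

```text
move tool [-1.6  1.9 86.7  0.4] now [724.9  31.6 194.7] 0.045
jars [(array([ 337., -313.]), 105), (array([ 356., -401.]), 101)]
0.0068625727731341495 []
```

View pics/m12.png

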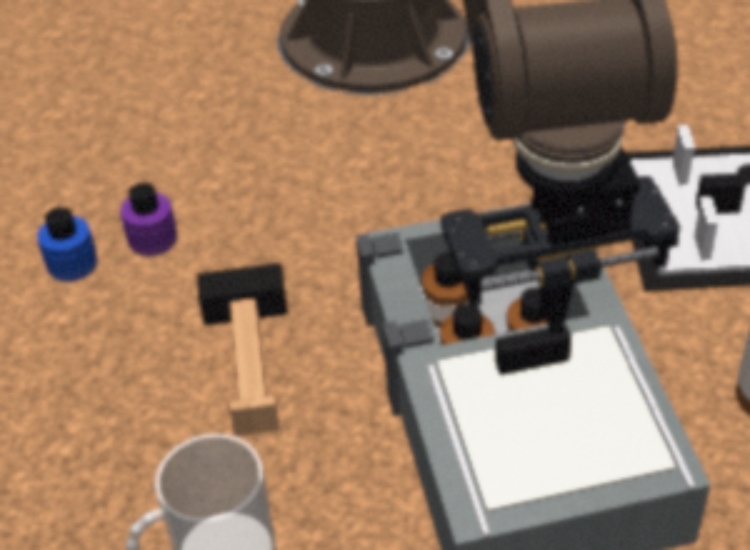

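```bash
python3 - <<'E'
from h import *
c=cam('scene')
for p in [(724.9,31.6,194.7),(*bw(124,0),133),(*bw(165,0),108)]:
    q=proj(c,np.array(p));print(np.round(q),np.round((q-[100,100])*2.5))
E
```

```text
[321. 230.] [553. 325.]
[313. 235.] [532. 337.]
[318. 255.] [545. 389.]
```

Three jars stand upright in the well. The shut fingertips (553,325) are above and beyond the grip bar, as computed.

arm_command([
  [0,2,40,0,0],
  [0,2,70,0,0],
  [0,2,84,0,0],
  [0,2,86,0,0],
  [-6,2,86,0,0],
])

```text
t: 48.3
eef_pos: [717.5, 28.5, 110.2]
tcp_rot: [3.141, -0.001, 0.044]
ft_force: [-0.4, -0.3, -0.2]
opening: 0.005
grip_force: 0.0
```

arm_command([
  [-8,0,0,0,0],
  [-20,0,0,0,0],
  [-35,0,0,0,0],
  [-50,0,0,0,0],
  [-65,0,0,0,0],
])

```text
t: 48.8
eef_pos: [652.0, 26.1, 110.8]
tcp_rot: [-3.142, -0.004, 0.044]
ft_force: [2.9, 2.0, -1.8]
opening: 0.006
grip_force: 1.6
```

```bash
python3 -c "
from h import *
delta(*bw(-40,0),108,.037)"
```

```text
move tool [-133.5   -1.8    2.8    0.4] now [652.   26.1 110.8] 0.044
```

arm_command([
  [-15,0,0,0,0],
  [-30,0,0,0,0],
  [-45,-1,0,0,0],
  [-60,-1,0,0,0],
  [-75,-1,0,0,0],
])

```text
t: 49.3
eef_pos: [577.2, 23.6, 110.9]
tcp_rot: [3.141, -0.004, 0.044]
ft_force: [4.2, 1.0, 0.1]
opening: 0.005
grip_force: 1.6
```

arm_command([
  [-15,0,0,0,0],
  [-28,-1,0,0,0],
  [-38,-1,0,0,0],
  [-46,-1,0,0,0],
  [-50,-1,0,0,0],
])

```text
t: 49.8
eef_pos: [526.9, 22.3, 109.8]
tcp_rot: [3.141, -0.001, 0.044]
ft_force: [2.4, -0.1, 1.0]
opening: 0.003
grip_force: 1.1
```

arm_command([
  [-3,0,0,0,0],
  [-6,0,0,0,0],
  [-8,0,0,0,0],
  [-10,0,0,0,0],
  [-12,0,0,0,0],
])

```text
t: 50.3
eef_pos: [519.5, 21.9, 109.3]
tcp_rot: [3.141, -0.01, 0.043]
ft_force: [28.5, 5.6, -17.4]
opening: 0.005
grip_force: 14.2
```

```bash
python3 -c "
from h import *
delta(*bw(-50,0),108,.037)
c=cam('scene')
for ce,a,r in dark(c,70,150,600):
  if 230<ce[0]<345 and 160<ce[1]<250: print(ce,a,np.round(onz(c,*ce,133)))
f=c['frame'].astype(int);h=cv2.cvtColor(c['frame'],cv2.COLOR_RGB2HSV);m=((f[...,0]>200)&(f[...,0]-f[...,2]>=4)&(h[...,1]<60)).astype(np.uint8);m[:,:240]=0;m[:,350:]=0;m[:165]=0
k=max(cv2.findContours(m,0,1)[0],key=cv2.contourArea);print(cv2.minAreaRect(np.float32([onz(c,*p[0],98)[:2] for p in k])))"
```

```text
move tool [-10.9  -0.2   1.3   0.3] now [519.5  21.9 109.3] 0.043
((557.77880859375, 24.654953002929688), (169.3240203857422, 168.2674560546875), 1.9106956720352173)
```

arm_command([
  [8,0,0,0,0],
  [25,0,0,0,0],
  [25,0,-40,0,0],
  [25,0,-85,0,0],
  [25,40,-110,0,0],
])

```text
t: 50.85
eef_pos: [542.0, -14.9, 221.6]
tcp_rot: [-3.141, -0.001, 0.048]
ft_force: [0.4, -0.2, -0.3]
opening: 0.003
grip_force: 0.0
```

arm_command([
  [-10,45,0,0,0],
  [-20,90,0,0,0],
  [-30,135,0,0,0],
  [-40,180,0,0,0],
  [-50,225,0,0,0],
])

```text
t: 51.35
eef_pos: [500.7, -245.5, 218.7]
tcp_rot: [-3.141, 0.002, 0.044]
ft_force: [0.7, 0.4, 0.3]
opening: 0.007
grip_force: 0.0
```

```bash
python3 - <<'E'
from h import *
cam('top','top13.png');cam('scene','scene13.png')
a=cv2.imread('pics/top13.png');a0=cv2.imread('pics/top7.png')
b=cv2.imread('pics/scene13.png')[150:340,220:400]
r=lambda i:cv2.resize(i[95:250,110:320],(400,295))
cv2.imwrite('pics/m13.png',np.vstack([np.hstack([r(a),r(a0)]),cv2.resize(b,(280,295))[:, :].copy() if 0 else np.hstack([cv2.resize(b,(400,300)),cv2.resize(a[160:300,100:290],(400,300))])]))
E
```

```text
(no output)
```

View pics/m13.png

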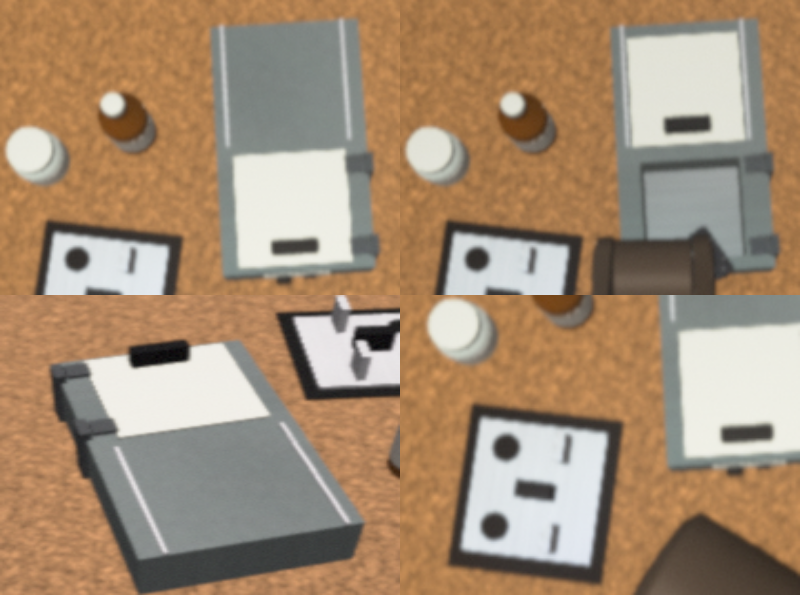

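```bash
python3 - <<'E'
from h import *
c=cam('top')
for v in(181.3,233.1): print('well edge',np.round(onz(c,264,v,90)[:2]))
f=c['frame'].astype(int);h=cv2.cvtColor(c['frame'],cv2.COLOR_RGB2HSV);m=((f[...,0]>200)&(f[...,0]-f[...,2]>=4)&(h[...,1]<60)).astype(np.uint8);m[:,:218]=0;m[:,312:]=0;m[:98]=0;m[250:]=0
k=max(cv2.findContours(m,0,1)[0],key=cv2.contourArea);print(cv2.minAreaRect(np.float32([onz(c,*p[0],98)[:2] for p in k])))
# grey profile along the well centre column in top6
g=cv2.imread('pics/top6.png',0);print([(v,int(g[v,262:270].mean())) for v in range(172,244)])
delta(*bw(0,0),200,.037)
E
```

```text
well edge [627.  18.]
well edge [477.  22.]
((559.5574951171875, 22.22454071044922), (170.30946350097656, 168.7691650390625), 1.8997849225997925)
[(172, 130), (173, 129), (174, 128), (175, 127), (176, 127), (177, 121), (178, 107), (179, 89), (180, 76), (181, 73), (182, 79), (183, 102), (184, 132), (185, 152), (186, 157), (187, 159), (188, 160), (189, 159), (190, 159), (191, 160), (192, 160), (193, 158), (194, 157), (195, 158), (196, 160), (197, 160), (198, 161), (199, 162), (200, 160), (201, 159), (202, 159), (203, 159), (204, 157), (205, 159), (206, 159), (207, 161), (208, 161), (209, 160), (210, 160), (211, 160), (212, 159), (213, 158), (214, 159), (215, 160), (216, 161), (217, 162), (218, 162), (219, 162), (220, 162), (221, 160), (222, 159), (223, 159), (224, 159), (225, 160), (226, 160), (227, 159), (228, 159), (229, 157), (230, 148), (231, 137), (232, 130), (233, 127), (234, 127), (235, 127), (236, 125), (237, 130), (238, 144), (239, 142), (240, 128), (241, 120), (242, 120), (243, 123)]
move tool [ 6.86e+01 -2.67e+02  1.84e+01  2.00e-01] now [ 500.7 -246.   218.4] 0.04
```

```bash
python3 - <<'E'
from h import *
c=cam('scene')
f=c['frame'].astype(int);h=cv2.cvtColor(c['frame'],cv2.COLOR_RGB2HSV);m=((f[...,0]>200)&(f[...,0]-f[...,2]>=4)&(h[...,1]<60)).astype(np.uint8);m[:,:240]=0;m[:,350:]=0;m[:165]=0
k=max(cv2.findContours(m,0,1)[0],key=cv2.contourArea);print(cv2.minAreaRect(np.float32([onz(c,*p[0],98)[:2] for p in k])))
delta(*bw(-20,0),200,.037)
E
```

```text
((557.7244262695312, 24.738414764404297), (169.35067749023438, 168.35418701171875), 1.8397928476333618)
move tool [  48.6 -265.5   18.5    0.3] now [ 501.  -244.6  218.5] 0.042
```

No rebound. I re-push gently to confirm this is the end stop.

arm_command([
  [10,-45,0,0,0],
  [20,-90,0,0,0],
  [30,-135,0,0,0],
  [40,-180,0,0,0],
  [49,-225,0,0,0],
])

```text
t: 52.05
eef_pos: [540.4, -13.7, 219.1]
tcp_rot: [-3.141, 0.001, 0.045]
ft_force: [0.8, -0.3, -0.2]
opening: 0.007
grip_force: 0.0
```

arm_command([
  [0,-40,0,0,0],
  [0,-40,45,0,0],
  [0,-40,85,0,0],
  [0,-40,108,0,0],
  [0,-40,108,0,0],
])

```text
t: 52.55
eef_pos: [537.1, 24.4, 108.4]
tcp_rot: [-3.141, 0.006, 0.046]
ft_force: [-0.3, 0.7, 0.5]
opening: -0.0
grip_force: 0.0
```

arm_command([
  [-6,0,0,0,0],
  [-12,0,0,0,0],
  [-17,0,0,0,0],
  [-20,0,0,0,0],
  [-20,0,0,0,0],
])

```text
t: 53.05
eef_pos: [519.6, 21.9, 112.1]
tcp_rot: [3.141, -0.003, 0.043]
ft_force: [1.4, 0.5, 1.5]
opening: 0.007
grip_force: 0.8
```

arm_command([
  [-1,0,0,0,0],
  [-2,0,0,0,0],
  [-3,0,0,0,0],
  [-4,0,0,0,0],
  [-4,0,0,0,0],
])

```text
t: 53.55
eef_pos: [519.5, 21.8, 112.2]
tcp_rot: [3.141, -0.01, 0.043]
ft_force: [18.4, 4.9, -5.3]
opening: 0.006
grip_force: 9.4
```

arm_command([
  [8,0,0,0,0],
  [22,0,0,0,0],
  [22,0,-40,0,0],
  [22,0,-85,0,0],
  [22,40,-110,0,0],
])

```text
t: 54.05
eef_pos: [539.1, -15.2, 224.1]
tcp_rot: [-3.142, -0.002, 0.047]
ft_force: [0.3, 0.4, -0.4]
opening: 0.004
grip_force: 0.0
```

arm_command([
  [-10,45,0,0,0],
  [-20,90,0,0,0],
  [-30,135,0,0,0],
  [-30,170,0,0,0],
  [-30,170,0,0,0],
])

```text
t: 54.55
eef_pos: [515.8, -192.0, 221.0]
tcp_rot: [3.141, 0.001, 0.04]
ft_force: [-0.4, 1.0, 0.2]
opening: 0.005
grip_force: 0.0
```

The stop is at the same place under 18 N, so the cover is home. The arm is clear of everything.

```bash
python3 -c "
from cell import env
print(env.job_done())"
```

```text
the job is handed in; nothing more can be done
None
```

I finished the job and handed it in at about 55 s: the plate was tapped free and laid mid-mat, three brown jars stand in the well, the cover is against its end stop, and the mallet lies on the bench; one jar was knocked aside on its own mid-run but stayed upright.

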